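# Stand the oak board across the dice tray

### The job

The dice keep rolling out of the dice tower's tray: take the oak board that leans in the oak box and stand it upright on one of its long edges on the table, centred across the tray's open mouth and flush against the ends of both tray side walls, so that it closes the tray and stands there by itself. Set it down rather than drop it, do not shove the tower from its place, keep all five dice in the tray, and leave the ashtray and the coasters alone.

Things in the scene. Friction and masses are not known exactly. Their poses are not given: they have to be found in the camera images.
- board: Flat oak board 150 (own x) x 110 (own y) x 14 mm (own z), 0.15 kg; origin at its centre. At the start it leans about 49 deg above level in the oak box, 150 mm edges level: lower long edge on the box floor, underside on the box rim 63 mm up the board, the upper 47 mm sticking out freely, up and out over one long wall of the box. Both faces and both long edges are alike.
- oak_box: Low open oak box the board leans in; heavy, fixed. Outside 68 mm (own x) x 182 mm (own y), 60 mm high; walls 8 mm, floor 12 mm thick. Origin at the centre of its underside. The board sticks out over the wall on the own -x side, parallel to own y. A 6 mm flap hangs open outside the -y end, to 99 mm from the origin.
- tower: Red plastic dice tower with open-fronted tray, loose, 0.8 kg. Origin: middle of the tray's mouth at table height; own x into the tray, y along the mouth, z up. Tray 125 mm deep, 120 wide, floor 5 thick; side walls 6 thick, 30 high, their flat ends in the mouth plane x = 0 at y = +-54 to 60 mm, floor edge 3 mm behind. Behind it the tower, x 125 to 205 mm, 120 wide, 180 high.
- ashtray: Round empty white ceramic ashtray, 108 mm across, 34 mm high; origin at the centre of its underside. Bystander.
- coasters: Stack of four round black coasters, 94 mm across, 32 mm high; origin at the centre of its underside. Bystander.
- die1: Green resin die, 19 mm, lying in the tower's tray; origin at the centre of the face it was set down on.
- die2: Green resin die, 19 mm, lying in the tower's tray; origin at the centre of the face it was set down on.
- die3: Green resin die, 19 mm, lying in the tower's tray; origin at the centre of the face it was set down on.
- die4: Green resin die, 19 mm, lying in the tower's tray; origin at the centre of the face it was set down on.
- die5: Green resin die, 19 mm, lying in the tower's tray; origin at the centre of the face it was set down on.
Things that resemble listed ones, but are neither listed nor needed, are in the scene too. What is shaped like the die5 but grey or yellow is not meant.

How it is judged:
On the way:
1. the board is lifted clear of the oak box (contact force between board and oak_box below 0.01 N and contact force between the fingers and board above 1 N and height (world z) of board above 0.08 m), for 0.2 s.
At the end, for the whole second after the job is handed in: The board stands upright (within 3.4 deg) on a long edge on the table, its centre within 12 mm of the middle of the tray mouth, parallel to the mouth within 2.8 deg and not more than 2.5 mm off the mouth plane at its middle, at rest; all five dice are within the tray ((angle between board's own y axis and vertical below 0.06 rad or angle between board's own y axis and vertical above 3.08159 rad) and height (world z) of board between 0.05 and 0.059 m and x of board in the frame of tower between -0.0095 and -0.005 m and y of board in the frame of tower between -0.012 and 0.012 m and angle between the z axis of board and the x axis of tower, either way round below 0.05 rad and linear speed of board below 0.01 m/s and angular speed of board below 0.08 rad/s and x of die1 in the frame of tower between 0.002 and 0.125 m and y of die1 in the frame of tower between -0.054 and 0.054 m and x of die2 in the frame of tower between 0.002 and 0.125 m and y of die2 in the frame of tower between -0.054 and 0.054 m and x of die3 in the frame of tower between 0.002 and 0.125 m and y of die3 in the frame of tower between -0.054 and 0.054 m and x of die4 in the frame of tower between 0.002 and 0.125 m and y of die4 in the frame of tower between -0.054 and 0.054 m and x of die5 in the frame of tower between 0.002 and 0.125 m and y of die5 in the frame of tower between -0.054 and 0.054 m); the robot touches nothing.
It fails at once if the board is let go of in the air, more than 12 mm above the table (contact force between anything else and board below 0.01 N and height (world z) of board above 0.067 m).
It fails at once if the tower is shoved more than 12 mm (distance of tower from where it was at the start of the episode above 0.012 m).
It fails at once if the ashtray is moved more than 15 mm (distance of ashtray from where it was at the start of the episode above 0.015 m).
It fails at once if the coasters are moved more than 15 mm (distance of coasters from where it was at the start of the episode above 0.015 m).
It also fails if it takes over 48 s, if anything falls off the work surface, if the arm or the gripper's body presses on something with over 40 N, if the wrist force passes 120 N, or if a joint passes its speed limit or range.

### The arm

A 6-joint arm with a two-finger parallel gripper is mounted at the origin on the work surface. World frame = base frame: x ahead of the robot, y to its left, z up, the work surface at z = 0. Lengths are in m, angles in rad, forces in N, time in s.
With the tool pointing down it reaches from about 0.275 to 0.75 m from the base axis. Payload 10.2 kg.
Tool frame: the origin (TCP) lies midway between the tips of the shut fingers; the grasp point (between the pads) lies 19 mm behind it (manip.pinch_z is the distance from the TCP to the grasp point, in m); z points along the fingers, y is the line along which they close (so a half turn about z gives the same grasp; the last joint's range is limited). The gripper opens to 88 mm and grips with 3 to 60 N. Pads are 18 mm wide; open, the fingers measure 123 mm over their backs; the gripper's body (75 mm by 187 mm) begins 45 mm behind the grasp point.
Start: joints at [-1.507, 0.313, 1.498, -0, 1.331, -0.223], TCP at [0.149, -0.504, 0.239] pointing down, gripper open.
Joint ranges: [-2.94, 2.94], [-0.97, 2.17], [0.19, 2.56], [-1.23, 4.37], [0.02, 3.11], [-2.88, 2.88]. Speed limits (rad/s): [2.39, 2.39, 3.01, 3.14, 3.14, 3.14].

### API

Orientations are given as a unit quaternion [x, y, z, w].
In Python, from plant import manip gives the robot as it stands.
- The arm moves only by the tool jog_arm, never from a script. Its argument "deltas" is a list of rows, each a list of 5 numbers: the shift along the tool's x, y, z in m, then the turn about the tool's z in rad, then the opening, from 0 (shut) to 1 (fully open). In form: [[tx, ty, tz, twist, fingers], ...]. A call has 1 to 8 rows; each row is the pose to reach, as a shift and turn from the pose commanded when the call began, along the tool's axes at that moment; what a row does not reach only later rows make up. A row lasts 1/12 s, in which the tool goes at most 41.7 mm and 7.16 degrees, less where a joint would pass 70% of its speed; a pose out of reach is approached as far as the arm can. A call with a gripper value outside its range is refused whole. The fingers move at their own pace and stop on an object; the grip force is fixed at half the most. Time passes only in rows, so rows that repeat a pose let the fingers close. It gives the time, the measured TCP pose, the force, the opening and the grip force at its end, in the units of the state.
- manip.sense(): the state, without advancing time (a new reading comes with each control period).
- manip.camera(name): name is "side" or "top"; returns a dict with "img" (480x640x3 uint8, blue, green, red), "fx", "fy", "cx", "cy" (pixels), "k1" (the pictures are not rectified: a ray, as slopes to the right and down, at radius r is drawn at 1 + k1 r^2 times it, then the intrinsics apply), "R" (3x3) and "t" (3): a world point X has camera coordinates R X + t. Camera axes: x right, y down, z forward; pixel columns grow to the right and rows downward; lengths in m; the calibration is good to about 2 mm. A picture is of the moment at which its call begins. There is no depth.
- manip.close_job(): hands the job in; it is judged then, once.
Trained networks look in the newest picture that a camera, given by its name, has taken for a name from the list of things; names that differ only in an ending like _2 or _b are one class to them, and where a whole thing is asked for, a point or a joint stands for the part that bears it (a point fixed in the world has none). Each returns a list of dicts, best first, with "p" (0 to 1); they miss things now and then, are a little off and sometimes report something else, mostly with a low value. They report only what shows in the picture. A call takes as long as a camera call. They do not tell look-alikes from the thing itself.
- manip.trace(camera, thing): "pixels" (480x640 bool, what is visible of it) and "xy" ([column, row] in pixels, amid what is visible of it).
- manip.pinpoint(camera, thing): "xy" ([column, row] in pixels: a listed point, or the origin of a listed thing).
The state is a dict: "clock": time; "qpos": joint angles; "joint_velocities": joint speeds; "joint_efforts": joint torques, N m; "position": TCP position; "ee_rot": TCP orientation; "contact_force": force on the tool from outside, world axes, zero at the start; "moment": the same for the moment, N m; "width": opening from 0.0 (shut) to 1.0 (fully open); "grip_force": force on a finger pad.
Only numpy, scipy, OpenCV 4.12 (cv2) and the standard library are available. Lean on these libraries where they do the work, as an engineer would, in place of code of your own. Each camera call takes 0.05 s, during which the arm holds its last target. There are 200 camera calls.

## Working session

There is one attempt and no reset: what is moved stays moved. The work goes in short steps, Python scripts to look and compute and a tool call to move; the robot and the scene stay as the last step left them, time stands still between calls to the robot, and variables do not carry over. Pictures are saved under pics/ and viewed, at most 10 in all, crops included, and the job is handed in when it is done.

Besides the shell and the picture viewer there is one more tool, called after "Call:" as name([rows], argument=value, ...), one row to a line, values as JSON. jog_arm: Moves the arm, as the interface text tells. Its arguments: {"type":"object","properties":{"deltas":{"type":"array"}},"required":["deltas"]}

```bash
mkdir -p pics; ls; cat > h.py <<'E'
import numpy as np, cv2
from plant import manip
def ray(c,px):
    K=np.array([[c["fx"],0,c["cx"]],[0,c["fy"],c["cy"]],[0,0,1.]])
    d=cv2.undistortPoints(np.array([[px]],float),K,np.array([c["k1"],0,0,0.]))[0,0]
    R=np.array(c["R"]);t=np.array(c["t"])
    return -R.T@t, R.T@np.array([d[0],d[1],1])
def at(c,px,z):
    o,d=ray(c,px); return o+d*(z-o[2])/d[2]
def proj(c,X):
    p=np.array(c["R"])@np.array(X)+np.array(c["t"]); s=p[:2]/p[2]; s=s*(1+c["k1"]*(s@s))
    return np.array([c["fx"]*s[0]+c["cx"],c["fy"]*s[1]+c["cy"]])
E
python3 - <<'E'
from h import *
np.set_printoptions(precision=3,suppress=True)
for n in("top","side"):
    c=manip.camera(n); cv2.imwrite(f"pics/{n}0.png",c["img"]); print(n,c["fx"],c["k1"],ray(c,(320,240)))
    for th in("board","oak_box","tower","ashtray","coasters","die1"):
        print(th,[(round(d["p"],2),np.round(d["xy"]),at(c,d["xy"],0)) for d in manip.pinpoint(n,th)][:6])
print(manip.sense())
E
```

```text
pics
top 489.1229387779636 -0.09324536611013177 (array([ 0.394, -0.005,  1.096]), array([ 0.183,  0.04 , -0.983]))
board [(0.82, array([425., 273.]), array([ 0.52 , -0.197,  0.   ]))]
oak_box [(0.9, array([428., 278.]), array([ 0.506, -0.203,  0.   ]))]
tower [(0.59, array([278., 283.]), array([0.501, 0.136, 0.   ]))]
ashtray [(0.91, array([350., 190.]), array([ 0.714, -0.031, -0.   ]))]
coasters [(0.67, array([432., 189.]), array([ 0.714, -0.222,  0.   ]))]
die1 [(0.68, array([253., 341.]), array([0.372, 0.189, 0.   ])), (0.63, array([234., 288.]), array([0.49 , 0.234, 0.   ])), (0.58, array([253., 280.]), array([0.508, 0.191, 0.   ])), (0.48, array([244., 266.]), array([0.539, 0.214, 0.   ])), (0.45, array([218., 334.]), array([0.387, 0.27 , 0.   ])), (0.43, array([240., 222.]), array([0.642, 0.224, 0.   ]))]
side 488.4019784835736 0.023094566613683865 (array([-0.046,  0.09 ,  0.519]), array([ 0.791, -0.107, -0.602]))
board []
oak_box [(0.85, array([455., 279.]), array([ 0.502, -0.201,  0.   ]))]
tower [(0.78, array([240., 304.]), array([0.496, 0.138, 0.   ]))]
ashtray [(0.69, arra
[... 194 characters left out ...]
rray([213., 283.]), array([0.551, 0.18 , 0.   ])), (0.65, array([130., 371.]), array([0.393, 0.28 , 0.   ])), (0.6, array([197., 378.]), array([0.369, 0.194, 0.   ])), (0.56, array([188., 289.]), array([0.541, 0.218, 0.   ]))]
{'clock': 0.7, 'qpos': array([-1.507,  0.313,  1.498, -0.   ,  1.331, -0.223]), 'joint_velocities': array([ 0.   ,  0.   ,  0.001, -0.   , -0.001, -0.001]), 'joint_efforts': array([ -0.   , -40.206, -25.238,   0.069,   0.032,  -0.   ]), 'position': array([ 0.148, -0.504,  0.239]), 'ee_rot': array([ 0.99 ,  0.143, -0.   ,  0.   ]), 'contact_force': array([ 0.345, -0.141,  0.598]), 'moment': array([-0.044, -0.017, -0.017]), 'grip_force': 0.0, 'width': 1.0000790814632468}
```

View pics/top0.png

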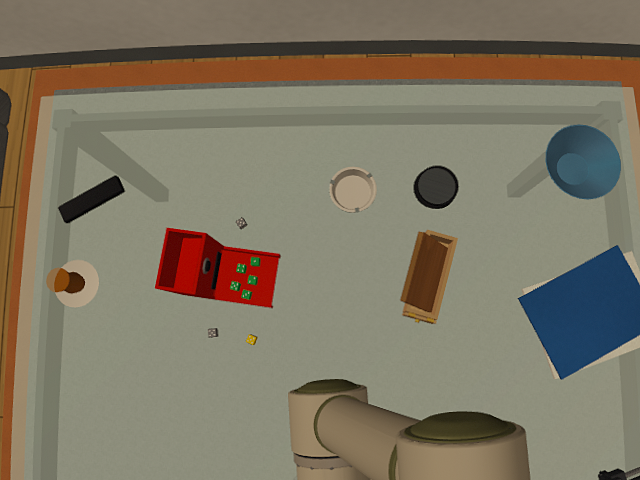

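View pics/side0.png

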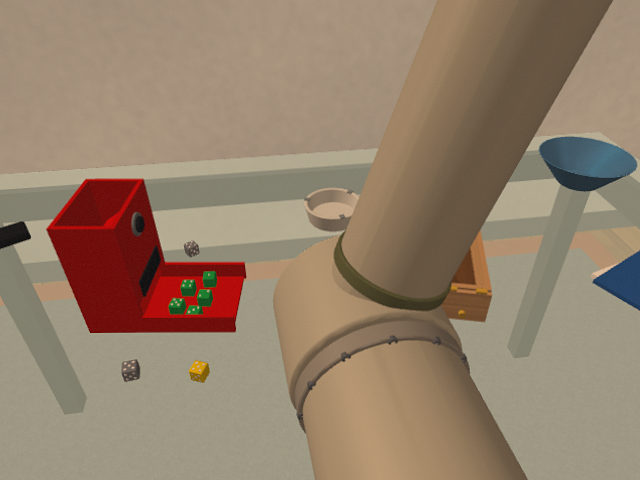

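The top view shows the tower at left with its mouth at about (277,282) facing right. The box is at about (428,278), with its flap at the bottom (420,320), and the board sticks out to the left, towards the tower. The side view shows the tray clearly, but the arm hides most of the box. Next I fit models to the masks.

```bash
cat > fit.py <<'E'
from h import *
from scipy.optimize import minimize
S=4
def cub(x0,x1,y0,y1,z0,z1): return np.array([[x,y,z] for x in(x0,x1) for y in(y0,y1) for z in(z0,z1)])
TOWER=[cub(.125,.205,-.06,.06,0,.18),cub(0,.125,-.06,-.054,0,.03),cub(0,.125,.054,.06,0,.03),cub(.003,.125,-.06,.06,0,.005)]
BOX=[cub(-.034,.034,-.091,.091,0,.06)]
def board_lean(s):
    a=np.deg2rad(49);u=np.array([-np.cos(a),0,np.sin(a)]);n=np.array([np.sin(a),0,np.cos(a)])
    P=np.array([-.026,0,.06])-.063*u
    return np.array([P+p*u+q*n+[0,s+r,0] for p in(0,.11) for q in(0,.014) for r in(-.075,.075)])
def pose(pts,x,y,w):
    R=np.array([[np.cos(w),-np.sin(w),0],[np.sin(w),np.cos(w),0],[0,0,1]]); return pts@R.T+[x,y,0]
def render(c,parts):
    m=np.zeros((480*S,640*S),np.uint8)
    for P in parts:
        h=cv2.convexHull((np.array([proj(c,X) for X in P])*S+(S-1)/2).astype(np.float32)); cv2.fillConvexPoly(m,h.round().astype(np.int32),1)
    return cv2.resize(m.astype(np.float32),(640,480),interpolation=cv2.INTER_AREA)
def fit(obs,parts_of,x0,step):
    f=lambda p:sum(np.abs(render(c,parts_of(p))-m).sum()/m.sum() for c,m in obs)
    sim=np.array([x0]+[np.array(x0)+np.eye(len(x0))[i]*step[i] for i in range(len(x0))])
    r=minimize(f,x0,method="Nelder-Mead",options=dict(initial_simplex=sim,xatol=1e-4,fatol=1e-5,maxiter=250)); return r.x,r.fun
def mask(n,t): 
    r=manip.trace(n,t); return r[0]["pixels"].astype(np.uint8) if r else None
def fill(m):
    m=cv2.morphologyEx(m,cv2.MORPH_CLOSE,np.ones((3,3)))
    cs,_=cv2.findContours(m,cv2.RETR_EXTERNAL,cv2.CHAIN_APPROX_NONE); o=np.zeros_like(m); cv2.drawContours(o,cs,-1,1,-1); return o.astype(np.float32)
E
python3 - <<'E'
from fit import *
np.set_printoptions(precision=4,suppress=True)
ct=manip.camera("top"); mt=fill(mask("top","tower")); mb=mask("top","oak_box"); mo=mask("top","board")
cs=manip.camera("side"); ms=fill(mask("side","tower"))
tp=lambda p:[pose(P,*p) for P in TOWER]
for o in([(ct,mt)],[(cs,ms)],[(ct,mt),(cs,ms)]): print("tower",fit(o,tp,[.5,.136,1.75],[.01,.01,.1]))
print(mb.sum(),mo.sum())
u=fill(mb|mo)
print("box",fit([(ct,u)],lambda p:[pose(BOX[0],*p[:3]),pose(board_lean(p[3]),*p[:3])],[.506,-.203,-1.75,0],[.01,.01,.1,.01]))
ys,xs=np.where(mo); print("board bbox",xs.min(),xs.max(),ys.min(),ys.max())
im=cv2.addWeighted(ct["img"],1,np.zeros_like(ct["img"]),0,0)
v=im[200:360,140:480].copy(); v=cv2.resize(v,None,fx=2.35,fy=2.35,interpolation=cv2.INTER_CUBIC)
for m,col in((mt.astype(np.uint8),(255,255,0)),(mb,(255,0,0)),(mo,(0,255,0))):
    k=cv2.resize(m[200:360,140:480],(v.shape[1],v.shape[0]),interpolation=cv2.INTER_NEAREST)
    cv2.drawContours(v,cv2.findContours(k,0,1)[0],-1,col,1)
cv2.imwrite("pics/m.png",v)
E
```

```text
tower (array([0.5032, 0.1387, 1.4141]), np.float64(0.02225605398416519))
tower (array([0.4994, 0.1367, 1.4194]), np.float64(0.011805378831923008))
tower (array([0.5026, 0.1381, 1.4131]), np.float64(0.0621555857360363))
1185 2401
box (array([ 0.5064, -0.1997, -1.8524,  0.0059]), np.float64(0.05374370887875557))
board bbox 400 448 232 311
```

View pics/m.png

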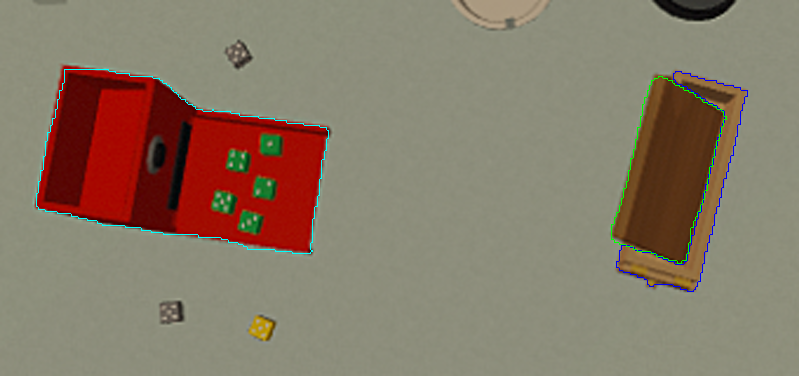

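```bash
cat >> fit.py <<'E'
def Rt():
    from scipy.spatial.transform import Rotation as Ro
    s=manip.sense(); return Ro.from_quat(s["ee_rot"]).as_matrix(),np.array(s["position"])
def goto(target,yang):
    """tool-frame shift and twist to reach target TCP with tool y at yang (mod pi)"""
    R,p=Rt(); d=R.T@(np.array(target)-p); cur=np.arctan2(R[1,1],R[0,1]); w=-((yang-cur+np.pi/2)%np.pi-np.pi/2); return d,w
E
python3 - <<'E'
from fit import *
np.set_printoptions(precision=4,suppress=True)
ct=manip.camera("top"); mb=mask("top","oak_box"); mo=mask("top","board")
F=cub(-.034,.034,-.099,-.091,0,.055)
p,e=fit([(ct,fill(mb|mo))],lambda p:[pose(BOX[0],*p[:3]),pose(F,*p[:3]),pose(board_lean(p[3]),*p[:3])],[.506,-.203,-1.85,0],[.01,.01,.1,.01])
print(p,e)
p2,e2=fit([(ct,fill(mb|mo)),(ct,fill(mo))],lambda q:[pose(BOX[0],*q[:3]),pose(F,*q[:3]),pose(board_lean(q[3]),*q[:3])],p,[.005,.005,.03,.01]) if 0 else (p,e)
for s in np.arange(-.012,.013,.004):
    b=render(ct,[pose(board_lean(s),*p[:3])]); print(round(s,3),np.abs(b-mo).sum()/mo.sum())
for c in(-.02,-.004):
    t=pose(np.array([c,p[3],.073]),*p[:3]); print(t,goto(t,p[2]))
E
```

```text
[ 0.5107 -0.2016 -1.8662 -0.0024] 0.02482379786670208
-0.012 0.14216494845360825
-0.008 0.09175257731958762
-0.004 0.04211340206185567
0.0 0.05907216494845361
0.004 0.11167525773195876
0.008 0.1609536082474227
0.012 0.2129381443298969
[ 0.5142 -0.1818  0.073 ] (array([ 0.4418, -0.2052,  0.1657]), np.float64(0.5822409489113596))
[ 0.5096 -0.1971  0.073 ] (array([ 0.433 , -0.1918,  0.1657]), np.float64(0.5822409489113596))
```

Call:
jog_arm([
  [0.442,-0.205,0,0.582,1],
  [0.442,-0.205,0,0.582,1],
  [0.442,-0.205,0,0.582,1],
  [0.442,-0.205,0,0.582,1],
  [0.442,-0.205,0,0.582,1],
  [0.442,-0.205,0,0.582,1],
  [0.442,-0.205,0,0.582,1],
  [0.442,-0.205,0,0.582,1],
])

```text
clock: 1.82
position: [0.3868, -0.294, 0.239]
ee_rot: [0.989, -0.147, 0.0, 0.0]
contact_force: [0.1, -0.5, -0.8]
width: 0.997
grip_force: 0.0
```

```bash
python3 - <<'E'
from fit import *
s=manip.sense();print(s["clock"],s["position"],goto([.5142,-.1818,.073],-1.866))
E
```

```text
1.8167 [ 0.38682222 -0.29400198  0.23895497] (array([ 0.08910442, -0.14448556,  0.16595109]), np.float64(-0.00039063233080738335))
```

Call:
jog_arm([
  [0.089,-0.144,0,0,1],
  [0.089,-0.144,0,0,1],
  [0.089,-0.144,0,0,1],
  [0.089,-0.144,0,0,1],
  [0.089,-0.144,0,0,1],
  [0.089,-0.144,0.09,0,1],
  [0.089,-0.144,0.09,0,1],
  [0.089,-0.144,0.09,0,1],
])

```text
clock: 2.48
position: [0.51, -0.1822, 0.143]
ee_rot: [0.989, -0.147, -0.005, -0.002]
contact_force: [-1.0, 0.0, -0.8]
width: 0.999
grip_force: 0.0
```

```bash
python3 - <<'E'
from fit import *
c=manip.camera("side");cv2.imwrite("pics/s1.png",c["img"])
s=manip.sense();print(s["clock"],s["position"],goto([.5142,-.1818,.073],-1.866))
c=manip.camera("top");cv2.imwrite("pics/t1.png",cv2.resize(c["img"][200:350,330:530],None,fx=4,fy=4))
E
```

```text
2.5333 [ 0.51078069 -0.18290817  0.14507751] (array([ 0.00350968, -0.00191279,  0.07205631]), np.float64(-0.0002406550195863666))
```

View pics/s1.png

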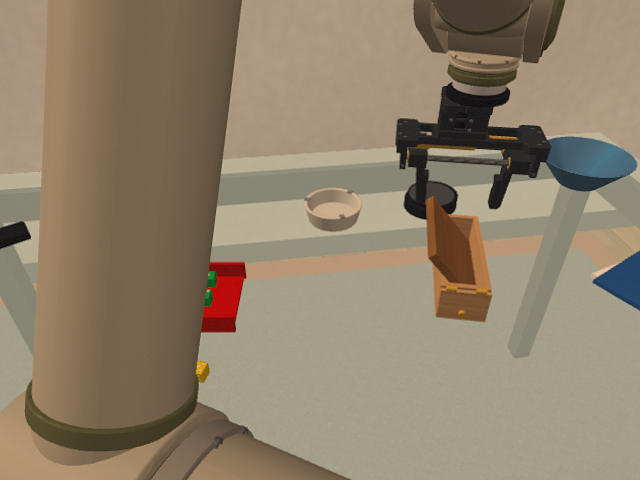

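The fingers straddle the board's raised edge: the left one is at (421,200), the right one at (500,200), and the board's top corner is at (432,200). I'll check the predicted board against this side view before descending.

```bash
python3 - <<'E'
from fit import *
c=manip.camera("side")
m=mask("side","board"); B=pose(board_lean(-.003),.5107,-.2016,-1.8662)
b=render(c,[B]); 
if m is not None:
    for n,k in(("seen",m),("model",b>.5)):
        y,x=np.where(k);print(n,x.min(),x.max(),y.min(),y.max())
print(np.array([proj(c,X) for X in B]).round(), B.round(3))
print(goto([.5142,-.1818,.073],-1.866))
E
```

```text
seen 425 475 196 284
model 425 477 195 304
[[469. 305.]
 [462. 243.]
 [478. 301.]
 [469. 240.]
 [426. 256.]
 [424. 199.]
 [435. 252.]
 [432. 194.]] [[ 0.432 -0.194  0.012]
 [ 0.575 -0.237  0.012]
 [ 0.429 -0.204  0.022]
 [ 0.572 -0.247  0.022]
 [ 0.453 -0.125  0.095]
 [ 0.596 -0.168  0.095]
 [ 0.45  -0.135  0.105]
 [ 0.593 -0.178  0.105]]
(array([-0.00035722, -0.00292592,  0.07801777]), np.float64(-0.0004826534295583329))
```

Call:
jog_arm([
  [0,-0.002,0.03,0,1],
  [0,-0.002,0.055,0,1],
  [0,-0.002,0.076,0,1],
  [0,-0.002,0.076,0,1],
  [0,-0.002,0.076,0,1],
])

```text
clock: 3.1
position: [0.514, -0.1825, 0.0745]
ee_rot: [0.989, -0.147, 0.001, 0.0]
contact_force: [0.3, 0.0, 1.1]
width: 1.0
grip_force: 0.0
```

```bash
python3 - <<'E'
from fit import *
s=manip.sense();print(s["clock"],s["position"],s["contact_force"],goto([.5096,-.1971,.073],-1.866))
E
```

```text
3.1 [ 0.51400451 -0.18245634  0.0744874 ] [0.31264511 0.02703249 1.08150684] (array([4.73158203e-05, 1.52908771e-02, 1.49520593e-03]), np.float64(-0.00024332556506423408))
```

No contact yet. I'll close while shifting toward the box centre, so the pads turn the board upright.

Call:
jog_arm([
  [0,0.004,0,0,0.85],
  [0,0.008,0,0,0.7],
  [0,0.012,0,0,0.6],
  [0,0.016,0,0,0.5],
  [0,0.016,0,0,0.4],
  [0,0.016,0,0,0.3],
  [0,0.016,0,0,0.2],
  [0,0.016,0,0,0.0],
])

```text
clock: 3.77
position: [0.5086, -0.197, 0.0727]
ee_rot: [0.989, -0.147, -0.0, 0.0]
contact_force: [0.6, 0.3, -0.4]
width: 0.42
grip_force: 0.1
```

Call:
jog_arm([
  [0,0,0,0,0],
  [0,0,0,0,0],
  [0,0,0,0,0],
])

```text
clock: 4.02
position: [0.5086, -0.1972, 0.0727]
ee_rot: [0.989, -0.147, -0.0, 0.0]
contact_force: [-0.4, -0.3, -1.0]
width: 0.194
grip_force: 1.8
```

```bash
python3 - <<'E'
from fit import *
c=manip.camera("side");cv2.imwrite("pics/s2.png",cv2.resize(c["img"][100:340,340:640],None,fx=2.5,fy=2.5))
s=manip.sense();print(s)
E
```

```text
{'clock': 4.0667, 'qpos': array([-5.84646193e-01,  5.43097647e-01,  1.62745779e+00, -1.61681703e-04,
        9.71302202e-01,  1.28148708e+00]), 'joint_velocities': array([ 0.00165696, -0.00057823,  0.00202492,  0.00939435,  0.00368229,
        0.00036988]), 'joint_efforts': array([-8.00194382e-02, -4.60927892e+01, -2.08221245e+01,  6.65228139e-02,
       -5.16612909e-02,  1.79777984e-03]), 'position': array([ 0.50852853, -0.19713484,  0.07261381]), 'ee_rot': array([ 9.89123510e-01, -1.47087255e-01, -1.48286078e-04,  4.39579438e-06]), 'contact_force': array([ 0.24948189, -0.40646835,  0.17054488]), 'moment': array([-0.14171945,  0.0846521 ,  0.01727041]), 'grip_force': 29.99781483085826, 'width': 0.15772386436286126}
```

View pics/s2.png

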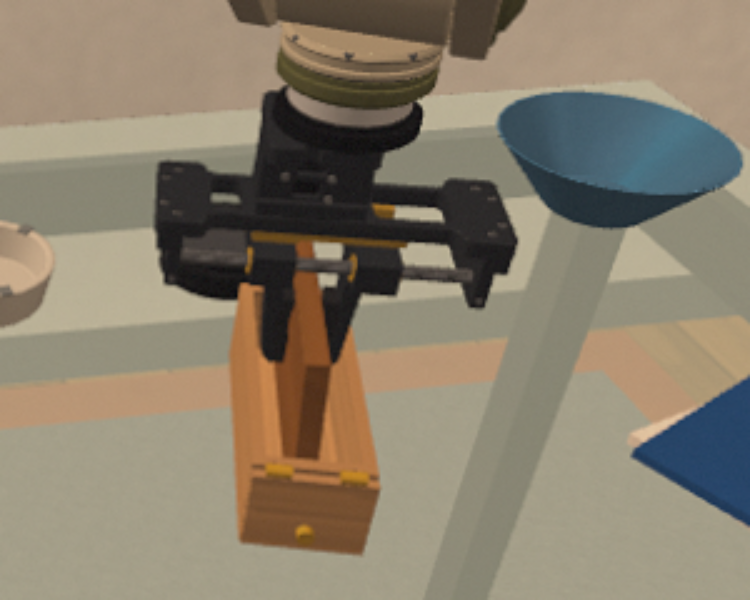

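The board is upright in the grip: the opening is 13.9 mm and the force 30 N, and its near edge runs vertically at about (315,410) in the crop. Now I lift.

Call:
jog_arm([
  [0,0,-0.01,0,0],
  [0,0,-0.03,0,0],
  [0,0,-0.06,0,0],
  [0,0,-0.09,0,0],
  [0,0,-0.12,0,0],
  [0,0,-0.12,0,0],
  [0,0,-0.12,0,0],
  [0,0,-0.12,0,0],
])

```text
clock: 4.73
position: [0.5082, -0.1967, 0.192]
ee_rot: [0.989, -0.147, -0.001, -0.0]
contact_force: [-0.0, -0.0, -1.4]
width: 0.153
grip_force: 30.0
```

```bash
python3 - <<'E'
from fit import *
np.set_printoptions(precision=4,suppress=True)
s=manip.sense();print(s["clock"],s["position"],s["width"],s["grip_force"])
t=pose(np.array([-.045,0,.1]),.5026,.1381,1.4131);print(t,goto(t,1.4131))
# board pose in hand
for n in("side","top"):
    c=manip.camera(n); m=mask(n,"board")
    if m is None: print(n,"none");continue
    y,x=np.where(m);print(n,x.min(),x.max(),y.min(),y.max())
    for dz in(.045,.05,.055,.06):
        B=cub(-.007,.007,-.075,.075,-.11,0); P=pose(B,s["position"][0],s["position"][1],-1.866)+[0,0,s["position"][2]+dz]
        q=np.array([proj(c,X) for X in P]);print(dz,q.min(0),q.max(0))
E
```

```text
4.7333 [ 0.5082 -0.1967  0.192 ] 0.1533279259922427 29.997970880940557
[0.4955 0.0937 0.1   ] (array([-0.0964, -0.2741,  0.0923]), np.float64(-0.1374549351492549))
side 458 491 116 239
0.045 [456.61   117.0642] [492.1722 242.1496]
0.05 [457.1289 113.716 ] [493.0494 239.1161]
0.055 [457.6521 110.3379] [493.9364 236.054 ]
0.06 [458.1798 106.9297] [494.8334 232.963 ]
top none
```

Call:
jog_arm([
  [-0.096,-0.274,0,-0.137,0],
  [-0.096,-0.274,0,-0.137,0],
  [-0.096,-0.274,0,-0.137,0],
  [-0.096,-0.274,0,-0.137,0],
  [-0.096,-0.274,0,-0.137,0],
  [-0.096,-0.274,0,-0.137,0],
  [-0.096,-0.274,0,-0.137,0],
  [-0.096,-0.274,0,-0.137,0],
])

```text
clock: 5.6
position: [0.4952, 0.0988, 0.1923]
ee_rot: [0.997, -0.076, -0.001, -0.001]
contact_force: [0.6, -0.2, -1.1]
width: 0.158
grip_force: 30.0
```

Call:
jog_arm([
  [0,0,0,0,0],
  [0,0,0.04,0,0],
  [0,0,0.08,0,0],
  [0,0,0.11,0,0],
  [0,0,0.11,0,0],
  [0,0,0.11,0,0],
])

```text
clock: 6.1
position: [0.4963, 0.0919, 0.0824]
ee_rot: [0.997, -0.08, -0.001, 0.0]
contact_force: [-0.6, 0.1, -0.5]
width: 0.156
grip_force: 30.0
```

```bash
cat > meas.py <<'E'
from fit import *
np.set_printoptions(precision=4,suppress=True)
import sys
s=manip.sense();p=s["position"];R,_=Rt();ya=np.arctan2(R[1,1],R[0,1])
ya=ya if ya>0 else ya+np.pi
print(s["clock"],p,s["contact_force"],s["width"],s["grip_force"],"yaw",ya)
c=manip.camera("side");cv2.imwrite(f"pics/{sys.argv[1]}.png",cv2.resize(c["img"][80:380,30:430],None,fx=2,fy=2))
m=mask("side","board")
if m is not None:
    print(m.sum()); y,x=np.where(m);print(x.min(),x.max(),y.min(),y.max())
# board in tool frame: along mouth offset s (world dir = pose y axis), bottom height zb
    f=lambda q:[pose(cub(-.007,.007,q[0]-.075,q[0]+.075,q[1],q[1]+.11),p[0],p[1],ya)]
    print("board s,zb",fit([(c,fill(m))],f,[0,p[2]-.06],[.005,.005]))
ct=manip.camera("top"); r=manip.trace("top","tower")
print("top img tower p",[d["p"] for d in r]);print("goto",goto(pose(np.array([-.007,0,.1]),.5026,.1381,1.4131),1.4131))
mt=mask("side","tower")
d=[ (round(k["p"],2),at(c,k["xy"],.005).round(3)) for k in manip.pinpoint("side","die1")];print(d)
E
python3 meas.py s3
```

```text
6.1 [0.4963 0.0919 0.0824] [-0.5515  0.0587 -0.5336] 0.15601529010768722 29.997964343056083 yaw 1.4111099052649125
1727
252 276 214 328
board s,zb (array([0.0046, 0.0254]), np.float64(0.4021110534667969))
top img tower p [0.95]
goto (array([-0.0023, -0.0387, -0.0153]), np.float64(-0.0009272945974698743))
[(0.76, array([0.624, 0.222, 0.005])), (0.74, array([0.384, 0.276, 0.005])), (0.72, array([0.363, 0.186, 0.005])), (0.66, array([0.466, 0.202, 0.005])), (0.61, array([0.492, 0.231, 0.005])), (0.6, array([0.543, 0.184, 0.005])), (0.6, array([0.524, 0.214, 0.005])), (0.5, array([0.495, 0.189, 0.005]))]
```

View pics/s3.png

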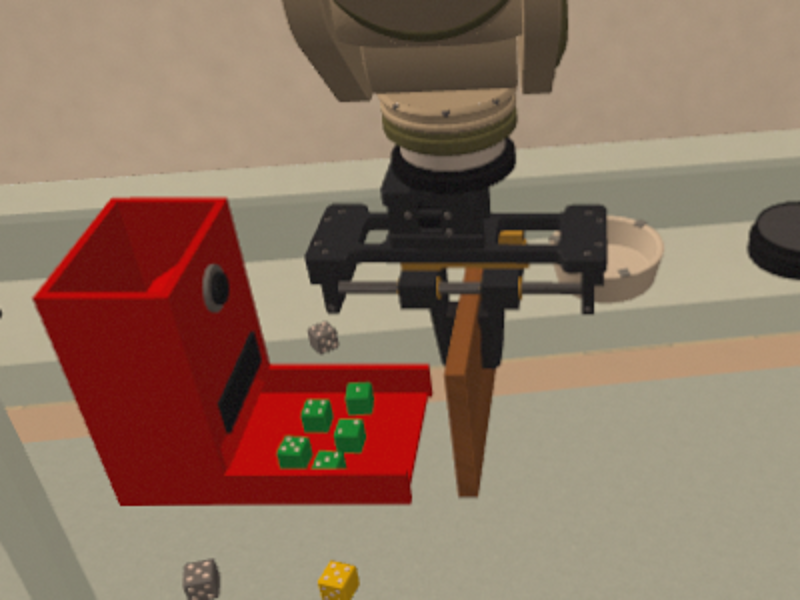

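The board hangs upright just in front of the mouth, with its near bottom corners at crop (460,495) and (478,495) and its near top-left corner at (447,374). All five green dice are in the tray. I'll solve the board's in-hand offset from those corners.

```bash
python3 - <<'E'
from fit import *
from scipy.optimize import least_squares
np.set_printoptions(precision=4,suppress=True)
c=manip.camera("side");p=manip.sense()["position"]
pts=[((260,327.5),.007,0),((269,327.5),-.007,0),((253.5,267),.007,.11)]
C=lambda x,s,z:proj(c,pose(np.array([x,s+.075,z]),p[0],p[1],1.411))
for sub in(pts,pts[:1],pts[1:2],pts[2:]):
    r=least_squares(lambda q:np.concatenate([C(x,q[0],q[1]+h)-u for u,x,h in sub]),[0,.02]);print(r.x,np.sqrt(2*r.cost))
r=least_squares(lambda q:np.concatenate([C(x+q[2],q[0],q[1]+h)-u for u,x,h in pts]),[0,.02,0]);print(r.x,r.fun)
E
```

```text
[-0.0093  0.0117] 1.132976575318482
[-0.0098  0.0111] 1.1425385788607957e-12
[-0.0018  0.0198] 0.0
[-0.0129  0.0086] 2.803441118832734e-11
[-0.0119  0.0091  0.0006] [-0.1474 -0.1506  0.8389 -0.0685 -0.6254  0.1987]
```

Call:
jog_arm([
  [-0.002,-0.025,0.005,0,0],
  [-0.002,-0.025,0.008,0,0],
  [-0.002,-0.025,0.008,0,0],
  [-0.002,-0.025,0.01,0,0],
  [-0.002,-0.025,0.011,0,0],
  [-0.002,-0.025,0.012,0,0],
  [-0.002,-0.025,0.012,0,0],
])

```text
clock: 7.03
position: [0.4985, 0.1176, 0.0707]
ee_rot: [0.997, -0.079, -0.0, 0.0]
contact_force: [-0.3, 0.4, 0.1]
width: 0.155
grip_force: 30.0
```

Call:
jog_arm([
  [0,0,0.001,0,0],
  [0,0,0.002,0,0],
  [0,0,0.003,0,0],
  [0,0,0.004,0,0],
  [0,0,0.004,0,0],
])

```text
clock: 7.45
position: [0.4984, 0.118, 0.0665]
ee_rot: [0.997, -0.079, -0.0, 0.0]
contact_force: [-0.9, 0.4, -1.1]
width: 0.158
grip_force: 30.0
```

Call:
jog_arm([
  [0,0,0.001,0,0],
  [0,0,0.002,0,0],
  [0,0,0.002,0,0],
])

```text
clock: 7.7
position: [0.4984, 0.118, 0.0646]
ee_rot: [0.997, -0.079, -0.0, 0.0]
contact_force: [-1.0, 0.1, -1.2]
width: 0.155
grip_force: 30.0
```

Call:
jog_arm([
  [0,0,0.001,0,0],
  [0,0,0.001,0,0],
  [0,0,0.001,0,0],
])

```text
clock: 7.95
position: [0.4985, 0.118, 0.0637]
ee_rot: [0.997, -0.079, -0.0, -0.0]
contact_force: [0.1, -0.3, -1.4]
width: 0.155
grip_force: 30.0
```

Call:
jog_arm([
  [0,0,0.001,0,0],
  [0,0,0.001,0,0],
  [0,0,0.001,0,0],
])

```text
clock: 8.2
position: [0.4984, 0.118, 0.0627]
ee_rot: [0.997, -0.079, -0.0, 0.0]
contact_force: [-0.8, -0.1, -1.3]
width: 0.155
grip_force: 30.0
```

Call:
jog_arm([
  [0,0,0.001,0,0],
  [0,0,0.001,0,0],
  [0,0,0.001,0,0],
])

```text
clock: 8.45
position: [0.4984, 0.118, 0.0617]
ee_rot: [0.997, -0.079, -0.0, 0.0]
contact_force: [-0.3, -0.3, -1.6]
width: 0.16
grip_force: 30.0
```

Call:
jog_arm([
  [0,0,0.001,0,0],
  [0,0,0.001,0,0],
  [0,0,0.001,0,0],
])

```text
clock: 8.7
position: [0.4985, 0.118, 0.0607]
ee_rot: [0.997, -0.079, 0.0, -0.0]
contact_force: [-0.0, -1.0, -0.5]
width: 0.153
grip_force: 30.0
```

```bash
python3 meas.py s4
```

```text
8.7 [0.4985 0.118  0.0607] [-0.004  -0.9907 -0.5427] 0.1530197663284497 29.997968282550573 yaw 1.412590223345283
1798
232 261 228 340
board s,zb (array([0.0062, 0.0033]), np.float64(0.4630144536495209))
top img tower p [0.71]
goto (array([ 0.0009, -0.0135, -0.0393]), np.float64(-0.0004951405357740413))
[(0.92, array([0.371, 0.187, 0.005])), (0.74, array([0.485, 0.231, 0.005])), (0.65, array([0.532, 0.215, 0.005])), (0.65, array([0.387, 0.275, 0.005])), (0.48, array([0.462, 0.202, 0.005])), (0.47, array([0.626, 0.218, 0.005]))]
```

View pics/s4.png

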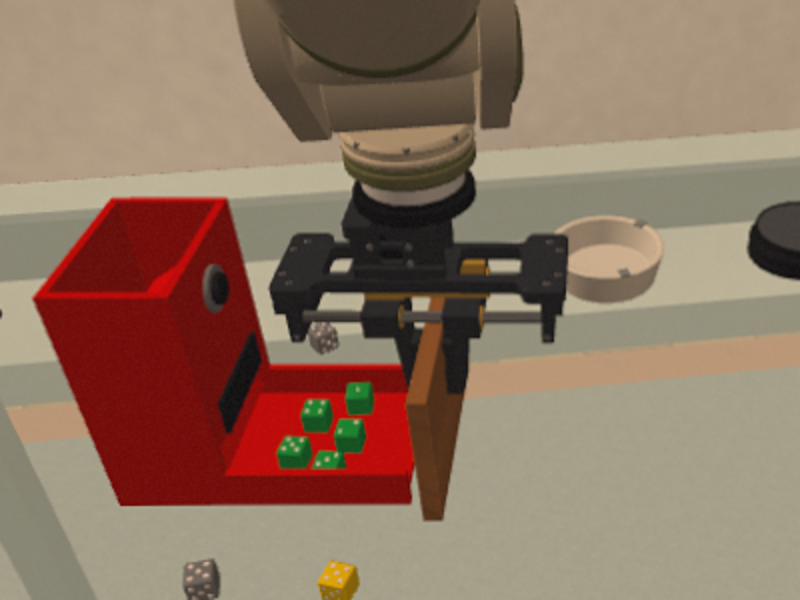

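Near mouth the board's bottom corners are at crop (424,519) and (442,519), and the tray's near wall foot is at (410,504). The dice are unchanged. I'll take the offset between board and tray from these.

```bash
python3 - <<'E'
from fit import *
np.set_printoptions(precision=4,suppress=True)
c=manip.camera("side")
m=mask("side","tower").astype(np.float32)
w=1.413;ex=np.array([np.cos(w),np.sin(w),0]);ey=np.array([-np.sin(w),np.cos(w),0])
O=np.array([.5026,.1381,0])
f=lambda X:(round((X-O)@ex,4),round((X-O)@ey,4))
for z in(0,.002,.004):
    print(z,"L",f(at(c,(242,339.5),z)),"R",f(at(c,(251,339.5),z)))
print("wall foot",f(at(c,(235,332),0)),"wall top",f(at(c,(235.5,316),.03)))
p=manip.sense()["position"];print("tcp",f(p))
E
```

```text
0 L (np.float64(-0.0139), np.float64(0.0759)) R (np.float64(-0.0264), np.float64(0.0758))
0.002 L (np.float64(-0.0144), np.float64(0.0776)) R (np.float64(-0.0268), np.float64(0.0775))
0.004 L (np.float64(-0.0148), np.float64(0.0794)) R (np.float64(-0.0272), np.float64(0.0793))
wall foot (np.float64(-0.002), np.float64(0.0622)) wall top (np.float64(-0.0057), np.float64(0.0602))
tcp (np.float64(-0.0205), np.float64(0.0009))
```

Call:
jog_arm([
  [0,0,0.001,0,0],
  [0,0,0.001,0,0],
  [0,0,0.001,0,0],
])

```text
clock: 9.35
position: [0.4986, 0.118, 0.0604]
ee_rot: [0.997, -0.079, 0.0, 0.0]
contact_force: [-3.0, 0.4, 5.9]
width: 0.155
grip_force: 30.0
```

Call:
jog_arm([
  [0,0,0.001,0,0],
  [0,0,0.001,0,0],
  [0,0,0.001,0,0],
])

```text
clock: 9.6
position: [0.4986, 0.118, 0.0603]
ee_rot: [0.997, -0.079, 0.0, 0.0]
contact_force: [-6.6, -1.0, 16.3]
width: 0.153
grip_force: 30.0
```

The board touches the table at TCP z of about 0.0605. I'll raise it slightly and advance to the walls.

Call:
jog_arm([
  [0,0,-0.0025,0,0],
  [0,-0.004,-0.0025,0,0],
  [0,-0.008,-0.0025,0,0],
  [0,-0.008,-0.0025,0,0],
  [0,-0.008,-0.0025,0,0],
])

```text
clock: 10.02
position: [0.4996, 0.1262, 0.0609]
ee_rot: [0.997, -0.079, -0.0, 0.0]
contact_force: [-0.4, -0.0, -0.7]
width: 0.155
grip_force: 30.0
```

Call:
jog_arm([
  [0,-0.001,0,0,0],
  [0,-0.001,0,0,0],
  [0,-0.001,0,0,0],
])

```text
clock: 10.27
position: [0.4998, 0.1269, 0.0611]
ee_rot: [0.997, -0.079, -0.0, 0.0]
contact_force: [-0.3, -0.2, -0.9]
width: 0.159
grip_force: 30.0
```

Call:
jog_arm([
  [0,-0.001,0,0,0],
  [0,-0.001,0,0,0],
  [0,-0.001,0,0,0],
])

```text
clock: 10.52
position: [0.5, 0.1279, 0.0613]
ee_rot: [0.997, -0.079, 0.0, -0.0]
contact_force: [0.2, 0.4, -0.6]
width: 0.153
grip_force: 30.0
```

Call:
jog_arm([
  [0,-0.001,0,0,0],
  [0,-0.001,0,0,0],
  [0,-0.001,0,0,0],
])

```text
clock: 10.77
position: [0.5002, 0.1287, 0.0612]
ee_rot: [0.997, -0.079, 0.0, 0.0]
contact_force: [0.5, -1.2, -1.5]
width: 0.155
grip_force: 30.0
```

Call:
jog_arm([
  [0,-0.001,0,0,0],
  [0,-0.001,0,0,0],
  [0,-0.001,0,0,0],
])

```text
clock: 11.02
position: [0.5002, 0.1296, 0.0612]
ee_rot: [0.997, -0.079, -0.0, 0.0]
contact_force: [-0.4, -4.9, -1.3]
width: 0.157
grip_force: 30.0
```

Call:
jog_arm([
  [0,-0.001,0,0,0],
  [0,-0.001,0,0,0],
  [0,-0.001,0,0,0],
])

```text
clock: 11.27
position: [0.5003, 0.1306, 0.0612]
ee_rot: [0.997, -0.079, -0.0, 0.0]
contact_force: [-2.5, -4.9, -0.6]
width: 0.159
grip_force: 30.0
```

Call:
jog_arm([
  [0,-0.001,0,0,0],
  [0,-0.001,0,0,0],
  [0,-0.001,0,0,0],
])

```text
clock: 11.52
position: [0.5004, 0.1316, 0.0612]
ee_rot: [0.997, -0.079, -0.0, 0.0]
contact_force: [-2.3, -5.4, 0.5]
width: 0.155
grip_force: 30.0
```

The walls made contact at about y 0.129 and the tower slid roughly 2.5 mm, well inside the 12 mm limit, so the board is flush. Now I lower it to the table and release.

Call:
jog_arm([
  [0,0,0.0005,0,0],
  [0,0,0.001,0,0],
  [0,0,0.0012,0,0],
  [0,0,0.0012,0,0],
])

```text
clock: 11.85
position: [0.5007, 0.1316, 0.0605]
ee_rot: [0.997, -0.079, 0.0, 0.0]
contact_force: [-3.7, -5.1, 3.9]
width: 0.158
grip_force: 30.0
```

Call:
jog_arm([
  [0,0,0,0,0.2],
  [0,0,0,0,0.25],
  [0,0,0,0,0.3],
  [0,0,0,0,0.4],
  [0,0,0,0,0.4],
  [0,0,0,0,0.4],
])

```text
clock: 12.35
position: [0.5007, 0.1319, 0.06]
ee_rot: [0.997, -0.079, 0.0, -0.0]
contact_force: [-0.6, 0.3, 0.5]
width: 0.397
grip_force: 0.0
```

```bash
python3 meas.py s5
```

```text
12.35 [0.5007 0.1319 0.06  ] [-0.625   0.2558  0.4672] 0.3971698340249086 0.0 yaw 1.4125365967246168
17529
45 232 178 333
board s,zb (array([0.0788, 0.026 ]), np.float64(1.108031988143921))
top img tower p [0.79]
goto (array([ 0.0009,  0.0005, -0.04  ]), np.float64(-0.00047089883136663957))
[(0.79, array([0.528, 0.217, 0.005])), (0.77, array([0.498, 0.193, 0.005])), (0.77, array([0.366, 0.188, 0.005])), (0.71, array([0.544, 0.187, 0.005])), (0.68, array([0.466, 0.203, 0.005])), (0.53, array([0.493, 0.229, 0.005])), (0.5, array([0.618, 0.218, 0.005]))]
```

View pics/s5.png

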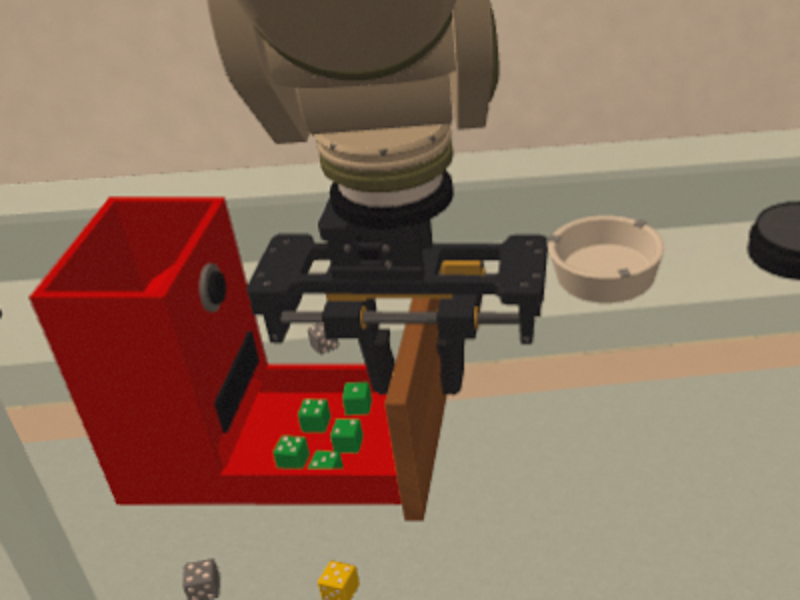

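The board stands free against the near wall end at crop (403,500), upright, with the fingers open on both sides and the dice in place. I'll retreat straight up.

Call:
jog_arm([
  [0,0,-0.015,0,0.4],
  [0,0,-0.04,0,0.4],
  [0,0,-0.08,0,0.4],
  [0,0,-0.12,0,0.4],
  [0,0,-0.16,0,0.4],
  [0,0,-0.18,0,0.4],
  [0,0,-0.18,0,0.4],
  [0,0,-0.18,0,0.4],
])

```text
clock: 13.32
position: [0.5008, 0.1318, 0.2404]
ee_rot: [0.997, -0.079, 0.001, -0.0]
contact_force: [0.3, -0.9, 0.2]
width: 0.403
grip_force: 0.0
```

Call:
jog_arm([
  [0,0.04,0,0,0.4],
  [0,0.08,0,0,0.4],
  [0,0.12,0,0,0.4],
  [0,0.16,0,0,0.4],
  [0,0.2,0,0,0.4],
  [0,0.24,0,0,0.4],
  [0,0.24,0,0,0.4],
  [0,0.24,0,0,0.4],
])

```text
clock: 13.98
position: [0.462, -0.1065, 0.2383]
ee_rot: [0.997, -0.081, -0.002, -0.001]
contact_force: [-0.2, 0.9, 0.8]
width: 0.4
grip_force: 0.0
```

```bash
python3 - <<'E'
from fit import *
c=manip.camera("side");a=c["img"][180:380,30:330]
cv2.imwrite("pics/s6.png",cv2.resize(a,None,fx=2.6,fy=2.6,interpolation=cv2.INTER_CUBIC))
t=manip.camera("top");b=t["img"][210:340,140:320]
cv2.imwrite("pics/t6.png",cv2.resize(b,None,fx=4.4,fy=4.4,interpolation=cv2.INTER_CUBIC))
print(manip.sense()["clock"])
for n,cc in(("side",c),("top",t)): 
  for th in("ashtray","coasters","board","tower"): print(n,th,[at(cc,d["xy"],.055 if th=="board" else 0).round(3) for d in manip.pinpoint(n,th)][:2])
E
```

```text
14.0833
side ashtray [array([ 0.699, -0.035,  0.   ])]
side coasters [array([ 0.715, -0.231,  0.   ])]
side board [array([0.506, 0.137, 0.055])]
side tower [array([0.498, 0.141, 0.   ])]
top ashtray [array([ 0.712, -0.027,  0.   ])]
top coasters [array([ 0.712, -0.225,  0.   ])]
top board [array([0.509, 0.142, 0.055])]
top tower [array([0.496, 0.146, 0.   ])]
```

View pics/s6.png

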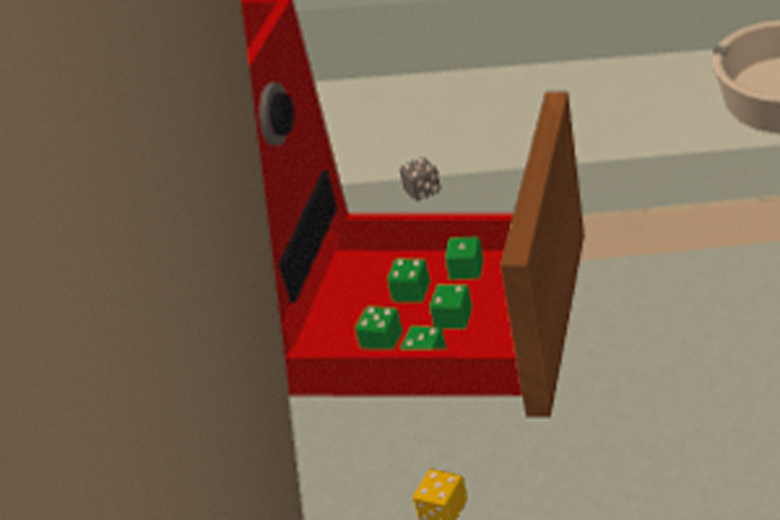

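View pics/t6.png

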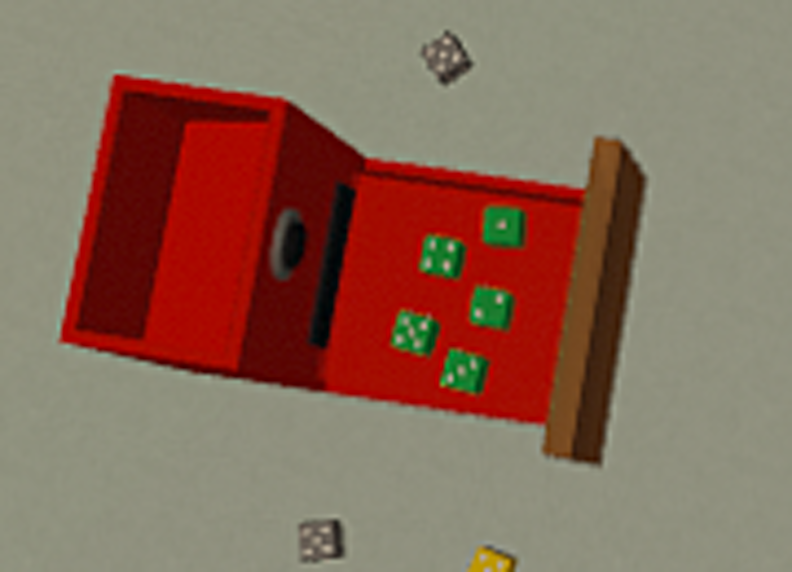

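In both views the board stands upright and closed against both wall ends, and all five dice are inside. I'll do one numeric check of the centring, then hand in.

```bash
python3 - <<'E'
from fit import *
np.set_printoptions(precision=4,suppress=True)
t=manip.camera("top");b=fill(mask("top","board"));w=fill(mask("top","tower"))
B=cub(-.007,.007,-.075,.075,0,.11)
c=manip.camera("side");bs=fill(mask("side","board"))
for o in([(t,b)],[(c,bs)]):
    q,e=fit(o,lambda q:[pose(B,*q)],[.501,.133,1.413],[.01,.01,.05]);print(q,e)
# union with tower: tower parts + board in tower frame
u=np.maximum(b,w)
r,e=fit([(t,fill(u.astype(np.uint8)))],lambda p:[pose(P,*p[:3]) for P in TOWER]+[pose(B+[-.007,p[3],0],*p[:3])],[.503,.14,1.413,0],[.005,.005,.03,.005]);print(r,e)
E
```

```text
[0.5024 0.1328 1.4206] 0.05472699552774429
[0.4975 0.1323 1.4242] 0.051989637315273285
[0.504  0.1403 1.4138 0.0002] 0.01819462887942791
```

Centred to within about 1 mm and parallel to within 0.01 rad, so I'm handing it in.

```bash
python3 -c "
from plant import manip
print(manip.close_job())"
```

```text
the job is handed in; nothing more can be done
None
```

The job is handed in: by my last camera check the board stands upright and centred to about 1 mm against both tray wall ends, with all five dice in the tray, the tower nudged about 2.5 mm (limit 12 mm) and the ashtray and coasters untouched; the hand-in returned no verdict.

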